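# Click the leftovers day dial round to the red arm

### The job

The leftovers in the clear food box were packed on the day marked red: with a fingertip, gently flick the arms of the white seven-armed day dial round clockwise (seen from above), one click at a time and taking the finger off the dial between flicks, until the arm with the red knob rests at the yellow pointer. Do not click past it, and do not bring it round the other way, anticlockwise. Leave the food box, tomato tin and spice jar standing where they are.

Things in the scene. Friction and masses are not known exactly. Their poses are not given: they have to be found in the camera images.
- day_dial: Day dial: dark metal stand held firmly to the worktop by its suction foot (it cannot shift), carrying a white seven-armed wheel on a vertical axis. Origin: centre of the underside, on the wheel's axis; z up; x points from the axis to the yellow pointer. Foot disc 104 mm diameter, up to 11 mm high, then a column 62 mm diameter up to 30 mm high. The gaps between the wheel's arms are open outwards and below, down to the foot disc.
- day_wheel (a joint): Wheel angle (rad), grows clockwise seen from above; 0: red arm at the pointer; negative: it has still to come that far clockwise. Rests only every 0.8976 rad (7 clicks a turn, an arm always at the pointer); starts 2 to 4 clicks short of 0. A knob takes about 2 N; pushed 0.55 rad or more from a rest the wheel snaps on to the next rest by itself and stops there; under 0.4 rad it springs back.
- red_knob (a point): Top centre of the red knob, turns with the wheel; 61 mm from the axis, 46 mm high. Six like it are white: 7 arms 51.43 degrees apart, round bars 11 mm thick (33 to 44 mm high), each ending in an upright round knob 16 mm diameter, 32 to 46 mm high, centred 61 mm from the axis (arm ends at 69 mm). About 37 mm free between knobs. Hub 60 mm diameter, 32 to 49 mm high.
- pointer_tip (a point): Inner point of the yellow arrow head, fixed to the stand, 76 mm from the wheel's axis, 46 mm high; it points at the axis. The arrow head sits on a dark post 16 mm wide, 88 to 96 mm from the axis, 49 mm high, joined to the stand by a flat bar 16 mm wide and 9 mm high.
- food_box: Clear food box with a blue clip lid, 109 x 136 x 70 mm, loose bystander; origin at the centre of its underside.
- tomato_tin: Low green round tin with a gold-coloured lid, 75 mm diameter, 58 mm high, loose bystander; origin at the centre of its underside.
- spice_jar: Glass spice jar with a green lid, 46 mm diameter, 106 mm high, loose bystander; origin at the centre of its underside.

How it is judged (in metres and radians):
On the way:
1. the wheel rests, let go, one click before the red arm reaches the pointer (value of joint day_wheel between -1.048 and -0.748 rad and contact force between the fingers and day_dial below 0.2 N), for 0.2 s.
At the end, for the whole second after the job is handed in: The red arm rests at the pointer (wheel angle within 0.12 rad of zero, still); food box, tin and jar within 20 mm of where they stood. On the way the wheel rested, finger off, one click before (value of joint day_wheel between -0.12 and 0.12 rad and velocity of joint day_wheel between -0.1 and 0.1 rad/s and distance of each of food_box, tomato_tin, spice_jar from where it was at the start of the episode below 0.02 m); the robot touches nothing.
It fails at once if the dial is clicked past the red arm (value of joint day_wheel above 0.5 rad).
It fails at once if the wheel is taken round the other way, anticlockwise (value of joint day_wheel below -4.129 rad).
It fails at once if the dial is pressed with more than 20 N (contact force between the fingers and day_dial above 20 N).
It fails at once if the food box, tin or jar is moved by more than 20 mm, tipped or lifted (distance of any of food_box, tomato_tin, spice_jar from where it was at the start of the episode above 0.02 m or angle between any of food_box, tomato_tin, spice_jar's own z axis and vertical above 0.2 rad).
It also fails if it takes over 64 s, if anything falls off the work surface, if the arm or the gripper's body presses on something with over 40 N, if the wrist force passes 120 N, or if a joint passes its speed limit or range.

### The arm

A 7-joint arm with a two-finger parallel gripper is mounted at the origin on a cart in front of the work surface, level with it; the furniture and walls round the work are solid. World frame = base frame: x ahead of the robot, y to its left, z up, the work surface at z = 0. Lengths are in mm, angles in rad, forces in N, time in s.
With the tool pointing down it reaches from about 400 to 875 mm from the base axis. Payload 4.4 kg.
Tool frame: the origin (TCP) lies midway between the tips of the shut fingers; the grasp point (between the pads) lies ctrl.tcp_to_grasp behind it (ctrl.tcp_to_grasp is the distance from the TCP to the grasp point, in mm); z points along the fingers, y is the line along which they close (so a half turn about z gives the same grasp; the last joint's range is limited). The gripper opens to 85 mm and grips with 20 to 120 N. Pads are 22 mm wide; open, the fingers measure 114 mm over their backs; the gripper's body (76 mm by 85 mm) begins 54 mm behind the grasp point. The pads swing forward as they close: fully open they stand 13 mm farther back than shut.
Start: joints at [-1.39, 0.628, 0.038, 1.517, -0.027, 0.996, -0.02], TCP at [158.771, 630.325, 231.313] pointing down, gripper open.
Joint ranges: [-3.06, 3.06], [-0.37, 2.12], [-1.25, 1.32], [0.18, 2.47], [-1.1, 4.24], [0.23, 1.98], [-2.94, 2.94]. Speed limits (rad/s): [2.57, 2.57, 3.14, 3.14, 3.14, 3.14, 3.14].

### API

Orientations are given as [roll, pitch, yaw] about the fixed x, y, z axes, in that order (R = Rz(yaw) Ry(pitch) Rx(roll)).
In Python, from cell import ctrl, get_image, get_calibration, workorder, boxes_of, place_of gives the robot as it stands.
- The arm moves only by the tool play_rows, never from a script. Its argument "series" is a list that holds one entry, the list of rows, each a list of 7 numbers: the shift along the world's x, y, z in cm, then the turn, a rotation vector about the world's x, y, z in degrees, then the closure, from 0 (fully open) to 1 (shut). A call has 1 to 20 rows; each row shifts and turns the commanded pose from where the row before left it; what a row does not reach is not made up. A row lasts 1/8 s, in which the tool goes at most 62.5 mm and 10.7 degrees, less where a joint would pass 70% of its speed; a pose out of reach is approached as far as the arm can. A call with a gripper value outside its range is refused whole. The fingers move at their own pace and stop on an object; the grip force is fixed at half the most. Time passes only in rows, so rows that do not move let the fingers close. It gives the time, the measured TCP pose, the force, the opening and the grip force at its end, in the units of the state.
- ctrl.read_state(): the state, without advancing time (a new reading comes with each control period).
- get_image(name): name is "side" or "top" or "wrist"; returns (picture, depth): 480x640x3 uint8, red, green, blue; 480x640 float32, mm along the optical axis (not along the pixel's ray), 0 where there is no reading.
- get_calibration(name): a dict with "K" (3x3 intrinsics, pixels), "k1" (the pictures are not rectified: a ray, as slopes to the right and down, at radius r is drawn at 1 + k1 r^2 times it, then the intrinsics apply), "R" (3x3) and "t" (3): a world point X has camera coordinates R X + t; the wrist camera has in their place "mount" (4x4, takes a point from camera to tool coordinates, whose origin is the TCP and whose axes are the flange's). Camera axes: x right, y down, z forward; pixel columns grow to the right and rows downward; lengths in mm; the calibration is good to about 2 mm. A picture is of the moment at which its call begins: read the wrist's pose just before it. get_calibration takes no time and is no camera call.
- workorder.finish_job(): hands the job in; it is judged then, once.
Trained networks look in the newest picture that a camera, given by its name, has taken for a name from the list of things; names that differ only in an ending like _2 or _b are one class to them, and where a whole thing is asked for, a point or a joint stands for the part that bears it (a point fixed in the world has none). Each returns a list of dicts, best first, with "p" (0 to 1); they miss things now and then, are a little off and sometimes report something else, mostly with a low value. They report only what shows in the picture. A call takes as long as a camera call.
- boxes_of(target, camera): "pixel" ([column, row] in pixels, amid what is visible of it).
- place_of(target, camera): "pixel" ([column, row] in pixels: a listed point, or the origin of a listed thing).
The state is a dict: "clock": time; "qpos": joint angles; "qd": joint speeds; "tau": joint torques, N m; "eef_pos": TCP position; "tool_rot": TCP orientation; "force": force on the tool from outside, world axes, zero at the start; "torque": the same for the moment, N m; "width": finger opening in mm; "gripper_force": force on a finger pad.
Only numpy, scipy, OpenCV 4.12 (cv2) and the standard library are available. Lean on these libraries where they do the work, as an engineer would, in place of code of your own. Each camera call takes 0.05 s, during which the arm holds its last target. There are 200 camera calls.

## Working session

There is one attempt and no reset: what is moved stays moved. The work goes in short steps, Python scripts to look and compute and a tool call to move; the robot and the scene stay as the last step left them, time stands still between calls to the robot, and variables do not carry over. Pictures are saved under pics/ and viewed, at most 10 in all, crops included, and the job is handed in when it is done.

Besides the shell and the picture viewer there is one more tool, called by a JSON object that holds its "fn" and its "kwargs". play_rows: Moves the arm, as the interface text tells. Its arguments: {"type":"object","properties":{"series":{"type":"array"}},"required":["series"]}

```bash
mkdir -p pics; cat > h.py <<'E'
import numpy as np, cv2
from cell import ctrl, get_image, get_calibration, workorder, boxes_of, place_of
def ray(name,px):
    c=get_calibration(name);K=np.array(c["K"]);d=(np.array(px)-[K[0,2],K[1,2]])/[K[0,0],K[1,1]]
    u=d.copy()
    for _ in range(20): u=d/(1+c["k1"]*(u@u))
    return c,np.array([u[0],u[1],1.])
def at_z(name,px,z):
    c,u=ray(name,px);R=np.array(c["R"]);t=np.array(c["t"]).ravel()
    o=-R.T@t;d=R.T@u
    return o+d*(z-o[2])/d[2]
E
python3 - <<'E'
from h import *
for n in("top","side"):
    im,d=get_image(n);cv2.imwrite(f"pics/{n}0.png",im[:,:,::-1])
    for o,z in(("day_dial",0),("red_knob",46),("pointer_tip",46),("food_box",0),("tomato_tin",0),("spice_jar",0)):
        for r in place_of(o,n)[:2]: print(n,o,r["p"],np.round(r["pixel"]),at_z(n,r["pixel"],z).round(1))
s=ctrl.read_state();print(s["clock"],s["eef_pos"],s["tool_rot"],s["width"],ctrl.tcp_to_grasp)
E
```

```text
top day_dial 0.86 [252. 219.] [539.5  38.7   0. ]
top red_knob 0.61 [237. 237.] [493.2  68.2  46. ]
top pointer_tip 0.89 [252. 182.] [617.6  36.8  46. ]
top tomato_tin 0.56 [385. 288.] [ 379.4 -265.9    0. ]
top spice_jar 0.84 [179. 233.] [506.3 207.5   0. ]
side day_dial 0.8 [335. 227.] [547.9  45.9   0. ]
side red_knob 0.66 [312. 207.] [489.9  74.9  46. ]
side pointer_tip 0.8 [364. 214.] [617.3  28.1  46. ]
side pointer_tip 0.54 [341. 343.] [ 521.6 -402.    46. ]
side food_box 0.56 [339. 342.] [ 522.6 -355.6    0. ]
side tomato_tin 0.68 [266. 316.] [ 378.4 -270.9    0. ]
0.7 [158.77050906 630.33191532 231.3203636 ] [ 3.14155044e+00 -4.33513202e-05  2.89475048e+00] 85.15185825671823 18.700000000000003
```

View pics/top0.png

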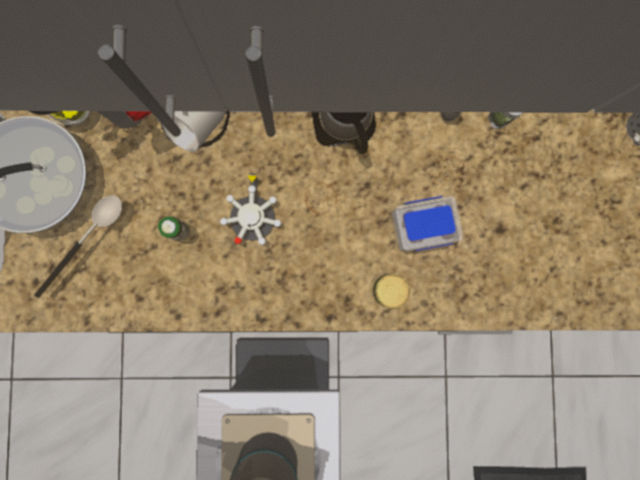

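View pics/side0.png

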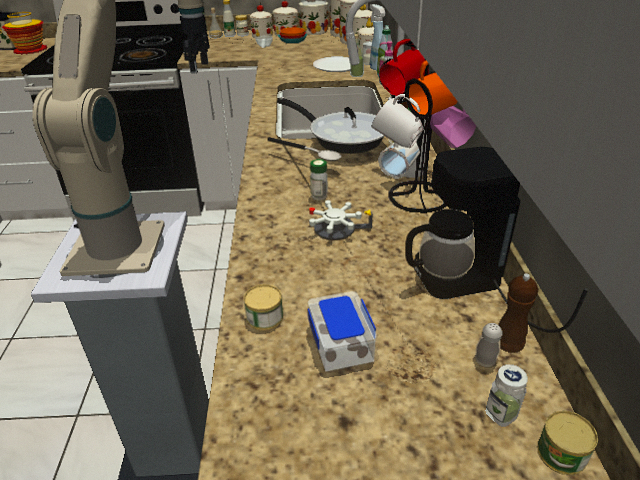

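The top view shows the dial hub at about (250,216), the yellow pointer at (252,180) and the red knob at (238,240). That puts red about 206° clockwise from the pointer, so it is 3 clicks short. The jar stands well to the left, and the tin and box well to the right. I'll go above the near side with the fingers shut and refine the measurement there.

{"fn": "play_rows", "kwargs": {"series": [[[2,-3.7,0.3,0,0,-1.5,1],[2,-3.7,0.3,0,0,-1.5,1],[2,-3.7,0.3,0,0,-1.5,1],[2,-3.7,0.3,0,0,-1.5,1],[2,-3.7,0.3,0,0,-1.5,1],[2,-3.7,0.3,0,0,-1.5,1],[2,-3.7,0.3,0,0,-1.5,1],[2,-3.7,0.3,0,0,-1.5,1],[2,-3.7,0.3,0,0,-1.5,1],[2,-3.7,0.3,0,0,-1.5,1],[2,-3.7,0.3,0,0,-1.5,1],[2,-3.7,0.3,0,0,-1.5,1],[2,-3.7,0.3,0,0,-1.5,1],[2,-3.7,0.3,0,0,-1.5,1],[2,-3.7,0.3,0,0,-1.5,1],[2,-3.7,0.3,0,0,-1.5,1],[0,0,0,0,0,0,1],[0,0,0,0,0,0,1]]]}}

```text
clock: 2.95
eef_pos: [478.4, 38.9, 279.2]
tool_rot: [3.141, -0.001, 2.476]
force: [-0.6, 0.2, -0.1]
width: 0.2
gripper_force: 0.0
```

```bash
cat >> h.py <<'E'
from scipy.spatial.transform import Rotation as Ro
def wrist_z(s,px,z):
    c,u=ray("wrist",px);M=np.array(c["mount"]);T=Ro.from_euler("xyz",s["tool_rot"]).as_matrix()
    o=T@M[:3,3]+s["eef_pos"];d=T@M[:3,:3]@u
    return o+d*(z-o[2])/d[2]
def look(name):
    s=ctrl.read_state();im,d=get_image("wrist");cv2.imwrite(f"pics/{name}.png",im[:,:,::-1])
    print(s["clock"],np.round(s["eef_pos"],1),np.round(np.degrees(s["tool_rot"]),1),s["width"],np.round(s["force"],1))
    for o,z in(("day_dial",0),("red_knob",46),("pointer_tip",46)):
        for r in place_of(o,"wrist")[:1]: print(o,r["p"],np.round(r["pixel"]),wrist_z(s,r["pixel"],z).round(1))
    return s,im,d
E
python3 - <<'E'
from h import *
print(np.array(get_calibration("wrist")["mount"]).round(2))
look("w1")
E
```

```text
[[-0.0000e+00 -9.6000e-01 -2.8000e-01  7.1480e+01]
 [ 1.0000e+00 -0.0000e+00  0.0000e+00  1.3000e-01]
 [-0.0000e+00 -2.8000e-01  9.6000e-01 -1.4188e+02]
 [ 0.0000e+00  0.0000e+00  0.0000e+00  1.0000e+00]]
2.95 [478.4  38.9 279.2] [180.   -0.  141.9] 0.19095844399649986 [-0.6  0.2 -0.1]
day_dial 0.73 [358. 234.] [542.7  36.2   0. ]
red_knob 0.87 [354. 185.] [487.6  67.4  46. ]
pointer_tip 0.86 [404. 298.] [616.2  37.3  46. ]
```

View pics/w1.png

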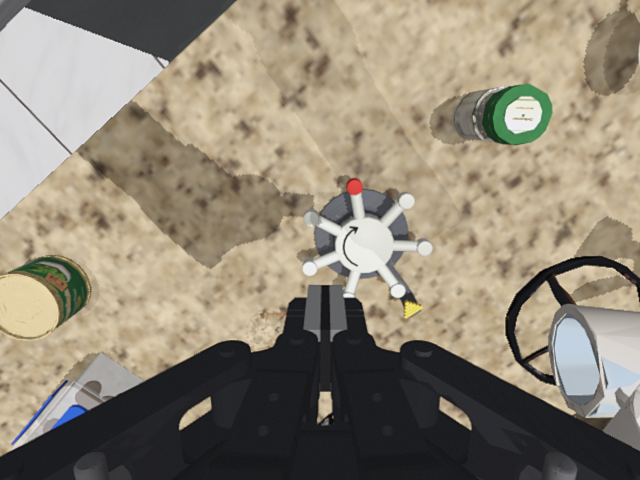

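The wrist view shows the hub at (365,244), red knob at (354,186) and pointer at (412,309). The white knobs are at about (407,201), (425,248), (398,290), (310,269) and (311,218). I'll fit the axis and phase from these.

```bash
python3 - <<'E'
from h import *
from scipy.optimize import least_squares as ls
s=ctrl.read_state()
px=[(354,186),(407,201),(425,248),(398,290),(310,269),(311,218)];k=[0,1,2,3,5,6]  # clockwise order
P=np.array([wrist_z(s,p,46)[:2] for p in px]);print(P.round(1),wrist_z(s,(365,244),49).round(1))
f=lambda q:(P-np.c_[q[0]+61*np.cos(q[2]-2*np.pi/7*np.array(k)),q[1]+61*np.sin(q[2]-2*np.pi/7*np.array(k))]).ravel()
r=ls(f,[540,39,np.radians(152)]);print(r.x.round(2),np.degrees(r.x[2]),r.fun.round(1))
phi=r.x[2]+np.radians(180/7)  # gap just ANTICLOCKWISE of red? (red ahead)
for a in np.radians([-128.6,-180])+ (r.x[2]-np.radians(154.286)): print(np.degrees(a),(r.x[:2]+63*np.r_[np.cos(a),np.sin(a)]).round(1))
print(s["qpos"].round(2))
E
```

```text
[[488.6  67.7]
 [532.2  99.6]
 [583.2  86.4]
 [604.3  38.4]
 [529.4 -19.3]
 [487.9  15.2]] [541.5  41.6  49. ]
[543.72  39.92   2.67] 152.82801751364863 [-0.9 -0.   0.5 -0.1  0.2 -0.2 -0.4  0.1  0.8 -0.1 -0.2  0.3]
-130.05798248635136 [503.2  -8.3]
-181.45798248635137 [480.7  41.5]
[-0.35  0.34  0.29  1.92 -0.12  0.9   0.9 ]
```

{"fn": "play_rows", "kwargs": {"series": [[[2.5,-4.7,0,0,0,-2,1],[0,0,-5,0,0,0,1],[0,0,-5,0,0,0,1],[0,0,-5,0,0,0,1],[0,0,-4,0,0,0,1],[0,0,0,0,0,0,1],[0,0,0,0,0,0,1]]]}}

```text
clock: 4.03
eef_pos: [504.7, -8.4, 90.5]
tool_rot: [3.14, 0.001, 2.442]
force: [0.9, 0.8, -1.0]
width: 0.4
gripper_force: 0.0
```

```bash
python3 - <<'E'
from h import *
look("w2")
E
```

```text
4.025 [504.7  -8.4  90.5] [1.799e+02 1.000e-01 1.399e+02] 0.3775744217674393 [ 0.9  0.8 -1. ]
day_dial 0.58 [420. 240.] [544.   36.7   0. ]
red_knob 0.86 [430. 143.] [490.   68.3  46. ]
pointer_tip 0.89 [521. 365.] [618.9  36.3  46. ]
```

View pics/w2.png

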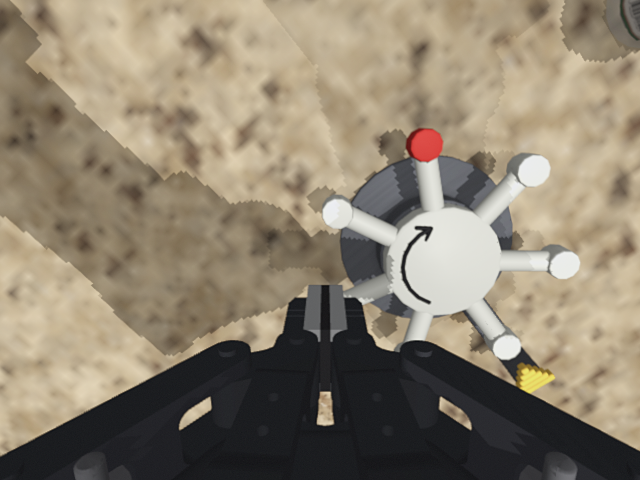

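The wrist view shows the red knob at (425,144) and white knobs at (532,170), (564,264), (507,347) and (335,212). The finger tip is at (325,290), above the next gap. I'll refit from here before going down.

```bash
cat >> h.py <<'E'
from scipy.optimize import least_squares as ls
def fit(s,px,k):
    P=np.array([wrist_z(s,p,46)[:2] for p in px]);k=np.array(k)
    f=lambda q:(P-np.c_[q[0]+61*np.cos(q[2]-2*np.pi/7*k),q[1]+61*np.sin(q[2]-2*np.pi/7*k)]).ravel()
    r=ls(f,[543,40,np.radians(152)]);x=r.x;print(x.round(2),np.degrees(x[2]),r.fun.round(1))
    for a in np.radians([-128.6,-180])+(x[2]-np.radians(154.286)): print(np.degrees(a).round(1),(x[:2]+63*np.r_[np.cos(a),np.sin(a)]).round(1))
E
python3 - <<'E'
from h import *
fit(ctrl.read_state(),[(425,144),(532,170),(564,264),(507,347),(335,212)],[0,1,2,3,6])
E
```

```text
[543.62  38.1    2.66] 152.6609835029163 [-0.1 -0.  -0.  -0.4  0.1  0.1  0.7  0.2 -0.7  0.1]
-130.2 [502.9 -10. ]
-181.6 [480.6  39.9]
```

{"fn": "play_rows", "kwargs": {"series": [[[-0.2,-0.1,-1,0,0,0,1],[0,0,-1,0,0,0,1],[0,0,-1,0,0,0,1],[0,0,-1,0,0,0,1],[0,0,-0.6,0,0,0,1],[0,0,0,0,0,0,1],[0,0,0,0,0,0,1]]]}}

```text
clock: 5.1
eef_pos: [502.0, -9.7, 43.5]
tool_rot: [3.141, 0.0, 2.441]
force: [0.1, 0.2, -0.9]
width: 0.1
gripper_force: 0.0
```

{"fn": "play_rows", "kwargs": {"series": [[[0,0,-0.6,0,0,0,1],[0,0,-0.6,0,0,0,1],[0,0,0,0,0,0,1],[0,0,0,0,0,0,1]]]}}

```text
clock: 5.6
eef_pos: [501.7, -9.7, 31.3]
tool_rot: [-3.141, -0.0, 2.441]
force: [-0.8, -0.5, 0.2]
width: -0.2
gripper_force: 0.0
```

{"fn": "play_rows", "kwargs": {"series": [[[-0.35,0.32,0,0,0,-4.3,1],[-0.32,0.34,0,0,0,-4.3,1],[-0.3,0.37,0,0,0,-4.3,1],[-0.27,0.39,0,0,0,-4.3,1],[-0.24,0.4,0,0,0,-4.3,1],[-0.21,0.42,0,0,0,-4.3,1],[-0.18,0.44,0,0,0,-4.3,1],[-0.14,0.45,0,0,0,-4.3,1],[-0.11,0.46,0,0,0,-4.3,1],[-0.07,0.46,0,0,0,-4.3,1],[-0.04,0.47,0,0,0,-4.3,1],[0,0.47,0,0,0,-4.3,1],[0,0,0,0,0,0,1],[0,0,0,0,0,0,1],[0,0,0,0,0,0,1]]]}}

```text
clock: 7.48
eef_pos: [479.6, 39.9, 31.4]
tool_rot: [3.141, -0.0, 1.541]
force: [-0.4, -0.3, -0.1]
width: 0.2
gripper_force: 0.0
```

```bash
python3 - <<'E'
from h import *
look("w3")
E
```

```text
7.475 [479.6  39.9  31.4] [180.   -0.   88.3] 0.16051593316158105 [-0.4 -0.3 -0.1]
day_dial 0.59 [454. 277.] [541.8  37.7   0. ]
red_knob 0.56 [480. 158.] [531.6  98.   46. ]
pointer_tip 0.4 [457. 277.] [527.   57.3  46. ]
```

View pics/w3.png

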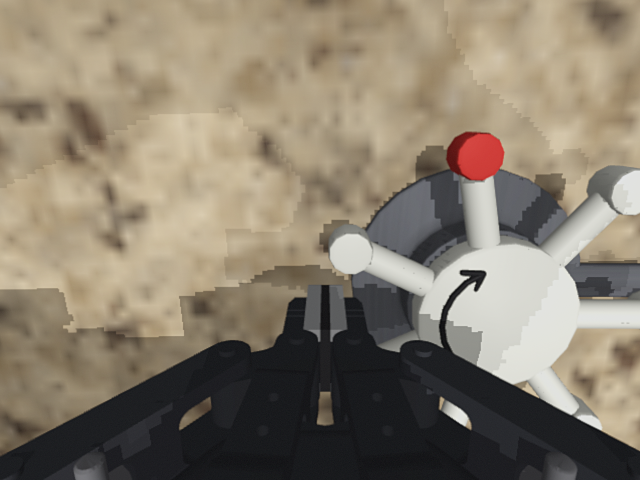

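The first click is done: the red knob at (475,156) is now at 101°, and no force shows on the tool. Next I lift, swing back and repeat.

{"fn": "play_rows", "kwargs": {"series": [[[0,0,1,0,0,0,1],[0,0,2,0,0,0,1],[0,0,2,0,0,0,1],[0,0,1,0,0,0,1],[0.37,-0.83,0,0,0,8.6,1],[0.37,-0.83,0,0,0,8.6,1],[0.37,-0.83,0,0,0,8.6,1],[0.37,-0.83,0,0,0,8.6,1],[0.37,-0.83,0,0,0,8.6,1],[0.38,-0.84,0,0,0,8.6,1],[0,0,0,0,0,0,1],[0,0,0,0,0,0,1],[0,0,-1.5,0,0,0,1],[0,0,-1.5,0,0,0,1],[0,0,-1,0,0,0,1],[0,0,-1,0,0,0,1],[0,0,-1,0,0,0,1],[0,0,0,0,0,0,1],[0,0,0,0,0,0,1]]]}}

```text
clock: 10.05
eef_pos: [501.9, -9.8, 31.5]
tool_rot: [3.141, 0.0, 2.441]
force: [-0.5, 0.5, -0.3]
width: 0.3
gripper_force: 0.0
```

{"fn": "play_rows", "kwargs": {"series": [[[-0.35,0.32,0,0,0,-4.3,1],[-0.32,0.34,0,0,0,-4.3,1],[-0.3,0.37,0,0,0,-4.3,1],[-0.27,0.39,0,0,0,-4.3,1],[-0.24,0.4,0,0,0,-4.3,1],[-0.21,0.42,0,0,0,-4.3,1],[-0.18,0.44,0,0,0,-4.3,1],[-0.14,0.45,0,0,0,-4.3,1],[-0.11,0.46,0,0,0,-4.3,1],[-0.07,0.46,0,0,0,-4.3,1],[-0.04,0.47,0,0,0,-4.3,1],[0,0.47,0,0,0,-4.3,1],[0,0,0,0,0,0,1],[0,0,0,0,0,0,1],[0,0,1,0,0,0,1],[0,0,2,0,0,0,1],[0,0,3,0,0,0,1],[0,0,0,0,0,0,1],[0,0,0,0,0,0,1]]]}}

```text
clock: 12.42
eef_pos: [479.3, 40.4, 91.4]
tool_rot: [3.142, -0.0, 1.541]
force: [-0.2, -0.1, 0.0]
width: -0.0
gripper_force: 0.0
```

```bash
python3 - <<'E'
from h import *
look("w4")
get_image("top")
for r in place_of("red_knob","top")[:2]: print(r["p"],at_z("top",r["pixel"],46).round(1))
E
```

```text
12.425 [479.3  40.4  91.4] [180.   -0.   88.3] -0.01337822433299241 [-0.2 -0.1  0. ]
day_dial 0.58 [424. 239.] [541.6  38.6   0. ]
red_knob 0.97 [539. 169.] [582.8  85.9  46. ]
pointer_tip 0.62 [602. 262.] [619.9  37.9  46. ]
0.72 [582.8  86.6  46. ]
```

View pics/w4.png

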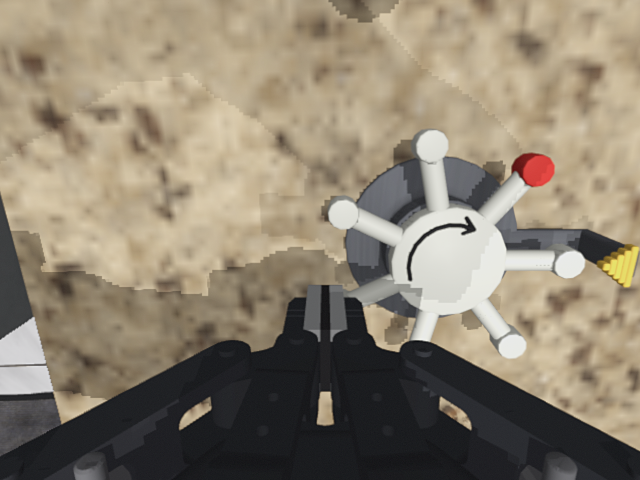

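The red knob at (535,169) is now one click before the pointer at (622,266), resting with the finger off. Now the last click.

{"fn": "play_rows", "kwargs": {"series": [[[0.37,-0.83,0,0,0,8.6,1],[0.37,-0.83,0,0,0,8.6,1],[0.37,-0.83,0,0,0,8.6,1],[0.37,-0.83,0,0,0,8.6,1],[0.37,-0.83,0,0,0,8.6,1],[0.38,-0.84,0,0,0,8.6,1],[0,0,0,0,0,0,1],[0,0,0,0,0,0,1],[0,0,-1.5,0,0,0,1],[0,0,-1.5,0,0,0,1],[0,0,-1,0,0,0,1],[0,0,-1,0,0,0,1],[0,0,-1,0,0,0,1],[0,0,0,0,0,0,1],[0,0,0,0,0,0,1]]]}}

```text
clock: 14.6
eef_pos: [501.9, -9.7, 31.4]
tool_rot: [3.141, 0.0, 2.441]
force: [-0.4, -0.5, -0.2]
width: -0.2
gripper_force: 0.0
```

{"fn": "play_rows", "kwargs": {"series": [[[-0.35,0.32,0,0,0,-4.3,1],[-0.32,0.34,0,0,0,-4.3,1],[-0.3,0.37,0,0,0,-4.3,1],[-0.27,0.39,0,0,0,-4.3,1],[-0.24,0.4,0,0,0,-4.3,1],[-0.21,0.42,0,0,0,-4.3,1],[-0.18,0.44,0,0,0,-4.3,1],[-0.14,0.45,0,0,0,-4.3,1],[-0.11,0.46,0,0,0,-4.3,1],[-0.07,0.46,0,0,0,-4.3,1],[-0.04,0.47,0,0,0,-4.3,1],[0,0.47,0,0,0,-4.3,1],[0,0,0,0,0,0,1],[0,0,0,0,0,0,1],[0,0,1,0,0,0,1],[0,0,2,0,0,0,1],[0,0,3,0,0,0,1],[0,0,3,0,0,0,1],[0,0,0,0,0,0,1],[0,0,0,0,0,0,1]]]}}

```text
clock: 17.1
eef_pos: [479.2, 40.4, 121.3]
tool_rot: [-3.141, -0.0, 1.541]
force: [-0.6, 0.2, -0.0]
width: 0.0
gripper_force: 0.0
```

```bash
python3 - <<'E'
from h import *
look("w5")
E
```

```text
17.1 [479.2  40.4 121.3] [-180.    -0.    88.3] 0.004555500686810984 [-0.6  0.2 -0. ]
day_dial 0.78 [415. 227.] [542.8  38.1   0. ]
red_knob 0.96 [539. 246.] [603.9  37.5  46. ]
pointer_tip 0.8 [565. 244.] [618.8  38.2  46. ]
```

View pics/w5.png

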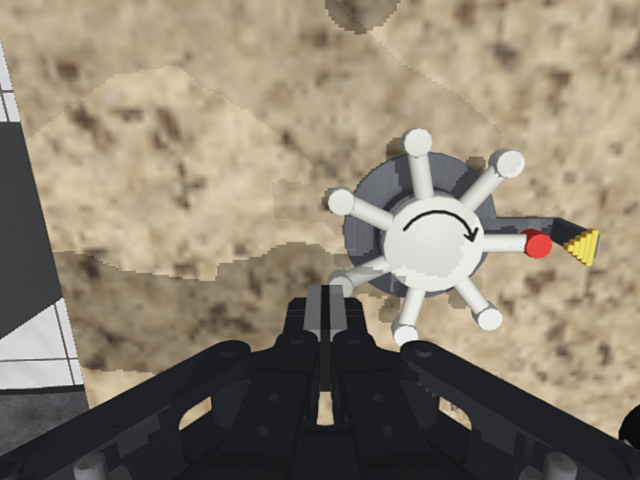

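The red knob at (538,244) now rests at the pointer (570,246), and the finger is clear above.

```bash
python3 -c "
from cell import workorder
print(workorder.finish_job())"
```

```text
the job is handed in; nothing more can be done
None
```

The red arm rests at the yellow pointer after three separate clockwise clicks with the finger lifted off between them, the food box, tin and jar were not touched, and the job is handed in (no verdict was returned).

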